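# Reset a lab seed mill's roll gap with the backlash taken up

### The job

Set the seed mill to the red marker on its dial: push the handwheel's orange knob anticlockwise (seen from above), past the marker, until the slide meets its rubber open stop, and lean on it there for about half a second with about 15 N. Then push the knob back clockwise until the white pointer stands at the red marker, the last movement being clockwise so that the play stays taken up (brass arm against the blue peg), and let go. Push rather than grip, never with more than 20 N on the handwheel, and leave the tins, dish and brush where they are.

Things in the scene. Friction and masses are not known exactly. Their poses are not given: they have to be found in the camera images.
- mill: Bench seed mill, fixed: grey 200 x 200 x 120 mm gear housing with a flat handwheel on top and, on its -y side, a blue roll bed 280 x 170 x 50 mm with two steel rolls reaching 115 mm above the table. Origin on the table under the handwheel's vertical axis; z up; x is the way the slide opens. Place and yaw differ from run to run.
- wheel_axis (a point): Centre of the handwheel, 135 mm above the table. Black rim, 66 mm mean radius, top 152 mm above the table; on its green hub low pegs and a brass arm, within 39 mm of the axis, reach 162 mm. Only the knob is higher within 200 mm. Anticlockwise from above opens, clockwise closes. Turning takes about 0.5 N at the knob while the play is crossed, 3 to 4 N when the slide is driven.
- knob (a point): Upright orange round knob on the rim, 22 mm diameter, from 147 to 192 mm above the table, 64 mm from the wheel's axis; it does not spin on its own. This point is on the knob's axis, 170 mm above the table, on the same radius as the white pointer. It can be pushed from either side with closed fingertips.
- pointer_tip (a point): Outer tip of the white pointer under the rim below the knob, 78 mm from the wheel's axis, 135 mm above the table; turns with the handwheel.
- marker_tip (a point): Inner tip of the red marker clip on the fixed dial ring, 78 mm from the wheel's axis, 135 mm above the table: the setting wanted. The clip's angle round the dial differs from run to run; the pointer starts 0.3 to 1.7 rad clockwise of it.
- slide_end (a point): Middle of the +x face (mill frame) of the brass end plate of the slide that carries the moving roll, 75 mm above the table. The slide moves along the mill's +x by 6 mm per rad of anticlockwise turn of the shaft (rack and pinion).
- stop_face (a point): Face of the fixed black rubber buffer (28 mm round, on a yellow block), the open stop. slide_end meets this point when fully open; it gives less than 1 mm at the knob for 15 N. The knob then stands 0.6 to 1.4 rad anticlockwise of the marker; how far differs from run to run. At the start the slide is 10 to 12 mm short of it.
- brass_tip (a point): On the brass driving arm fixed to the pinion shaft, on top of the wheel's hub, 30 mm from the axis, opposite the knob, 158 mm above the table. The wheel drives the arm through two upright pegs (6 mm thick) with 0.40 rad of play: anticlockwise by the steel peg, clockwise by the blue one.
- blue_peg_face (a point): Point fixed to the handwheel, 30 mm from the axis, with which brass_tip coincides when the arm lies against the blue peg (play taken up clockwise). With the play taken up the other way it is 12 mm off.
- tin_a: Small open aluminium sample tin, 56 mm diameter, 22 mm high, loose near the mill; origin under its centre. Bystander.
- tin_b: Second such sample tin. Bystander.
- dish: White plastic bowl, 90 mm diameter, 40 mm high, loose; origin under its centre. Bystander.
- brush: Green-handled flat brush, 190 mm long, lying loose beyond the mill; its x axis runs along it. Bystander.

How it is judged:
By the outcome, as a careful person would: the job done as asked, in the order asked, and still so for the second after the job is handed in, with the robot touching nothing.
It also fails if it takes over 72 s, if anything falls off the work surface, if the arm or the gripper's body presses on something with over 40 N, if the wrist force passes 120 N, or if a joint passes its speed limit or range.

### The arm

A 6-joint arm with a two-finger parallel gripper is mounted at the origin on the work surface. World frame = base frame: x ahead of the robot, y to its left, z up, the work surface at z = 0. Lengths are in mm, angles in rad, forces in N, time in s.
With the tool pointing down it reaches from about 275 to 1000 mm from the base axis. Payload 8.4 kg.
Tool frame: the origin (TCP) lies midway between the tips of the shut fingers; the grasp point (between the pads) lies 19 mm behind it; z points along the fingers, y is the line along which they close (so a half turn about z gives the same grasp; the last joint's range is limited). The gripper opens to 85 mm and grips with 20 to 120 N. Pads are 22 mm wide; open, the fingers measure 114 mm over their backs; the gripper's body (76 mm by 85 mm) begins 54 mm behind the grasp point. The pads swing forward as they close: fully open they stand 13 mm farther back than shut.
Start: joints at [-1.14, 0.353, 1.633, -0, 1.155, -0.002], TCP at [262.133, -567.375, 231.281] pointing down, gripper open.
Joint ranges: [-2.63, 2.63], [-0.92, 2.1], [0.06, 2.66], [-1.3, 4.44], [0, 2.69], [-3.02, 3.02]. Speed limits (rad/s): [2.22, 2.22, 2.79, 3.14, 3.14, 3.14].

### API

Orientations are given as [roll, pitch, yaw] about the fixed x, y, z axes, in that order (R = Rz(yaw) Ry(pitch) Rx(roll)).
In Python, from rig import * gives the robot as it stands.
- The arm moves only by the shell command python3 -m jog 'ROWS' [FORCE]. ROWS is JSON, a list of rows, each an object of numbers: "x", "y", "z": the shift along the tool's x, y, z in cm; "spin": the turn about the tool's z in rad; "grip": the closure, from 0 (fully open) to 1 (shut). In form: [{"x": .., "y": .., "z": .., "spin": .., "grip": ..}, ...]. A call has 1 to 20 rows; each row shifts and turns the commanded pose from where the row before left it, along the tool's axes as they then stand; what a row does not reach is not made up. A row lasts 1/12 s, in which the tool goes at most 41.7 mm and 7.16 degrees, less where a joint would pass 70% of its speed; a pose out of reach is approached as far as the arm can. A call with a gripper value outside its range is refused whole. The fingers move at their own pace and stop on an object; FORCE is the grip in N (left out, the last holds). Time passes only in rows, so rows that do not move let the fingers close. It gives the time, the measured TCP pose, the force, the opening and the grip force at its end, in the units of the state.
- sense(): the state, without advancing time (a new reading comes with each control period).
- grab_frame(name): name is "scene" or "side" or "wrist"; returns a dict with "pixels" (420x560x3 uint8, blue, green, red), "camera_matrix" (3x3 intrinsics, pixels), "k1" (the pictures are not rectified: a ray, as slopes to the right and down, at radius r is drawn at 1 + k1 r^2 times it, then the intrinsics apply), "rvec" (rotation vector, rad) and "tvec" (3), from world to camera coordinates, as OpenCV has them; the wrist camera has in their place "T_tool_cam" (4x4, takes a point from camera to tool coordinates, whose origin is the TCP and whose axes are the flange's). Camera axes: x right, y down, z forward; pixel columns grow to the right and rows downward; lengths in mm; the calibration is good to about 2 mm. A picture is of the moment at which its call begins: read the wrist's pose just before it. There is no depth.
- sign_off(): hands the job in; it is judged then, once.
The state is a dict: "clock": time; "qpos": joint angles; "qvel": joint speeds; "joint_efforts": joint torques, N m; "eef_pos": TCP position; "tcp_rot": TCP orientation; "contact_force": force on the tool from outside, world axes, zero at the start; "wrist_torque": the same for the moment, N m; "opening": opening from 0.0 (shut) to 1.0 (fully open); "grasp_force": force on a finger pad.
Only numpy, scipy, OpenCV 4.12 (cv2) and the standard library are available. Lean on these libraries where they do the work, as an engineer would, in place of code of your own. Each camera call takes 0.05 s, during which the arm holds its last target. There are 200 camera calls.

## Working session

There is one attempt and no reset: what is moved stays moved. The work goes in short steps, Python scripts to look and compute and a shell command to move; the robot and the scene stay as the last step left them, time stands still between calls to the robot, and variables do not carry over. Pictures are saved under pics/ and viewed, at most 10 in all, crops included, and the job is handed in when it is done.

```bash
mkdir -p pics; python3 - <<'E'
from rig import *
import cv2
s=sense();print({k:s[k] for k in('clock','eef_pos','tcp_rot','contact_force','opening')})
for n in("scene","side"):
    f=grab_frame(n);cv2.imwrite(f"pics/{n}0.png",f["pixels"]);print(n,f["camera_matrix"],f["k1"],f["rvec"],f["tvec"])
E
```

```text
{'clock': 0.0, 'eef_pos': array([ 261.93216576, -566.91236782,  230.54222019]), 'tcp_rot': array([-3.14013865e+00, -7.16371733e-06,  4.32819143e-01]), 'contact_force': array([-0.38957937,  0.36802082, -0.39168791]), 'opening': 1.0013076557921314}
scene [[456.18934098   0.         280.60126959]
 [  0.         456.18934098 219.33667582]
 [  0.           0.           1.        ]] -0.028327538554502152 [ 0.81893031  2.70580344 -0.91296676] [ 461.75434751 -237.38625902 1108.31953783]
side [[444.32843448   0.         274.21761235]
 [  0.         444.32843448 205.61817049]
 [  0.           0.           1.        ]] -0.02830650450014307 [ 0.56384204 -2.68485831  1.13465867] [555.44183515 222.45734223 787.25383585]
```

View pics/scene0.png

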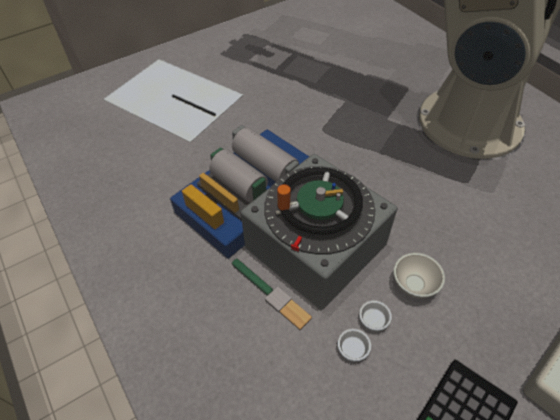

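View pics/side0.png

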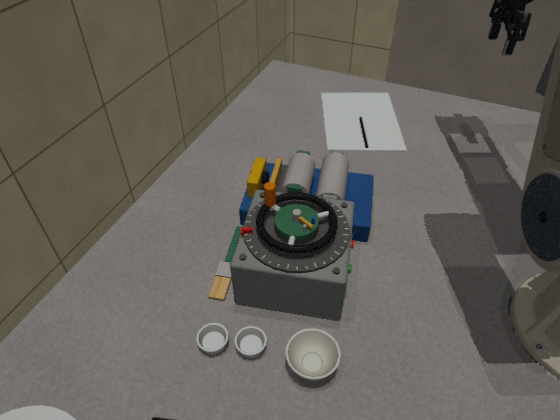

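The scene view shows the mill with its hub at about (320,196), knob at (284,197) and red marker at (297,243). In the side view the hub is at about (297,218), knob at (269,194) and marker at (246,231). I'll enlarge both for better pixel positions.

```bash
python3 - <<'E'
import cv2,numpy as np
a=cv2.imread('pics/scene0.png')[145:285,170:400]; b=cv2.imread('pics/side0.png')[145:285,170:400]
# each 230x140 -> x3.4
f=lambda i:cv2.resize(i[:, 40:],(760,560),interpolation=cv2.INTER_CUBIC) # x4
cv2.imwrite('pics/a1.png',f(a));cv2.imwrite('pics/b1.png',f(b))
E
```

```text
(no output)
```

View pics/a1.png

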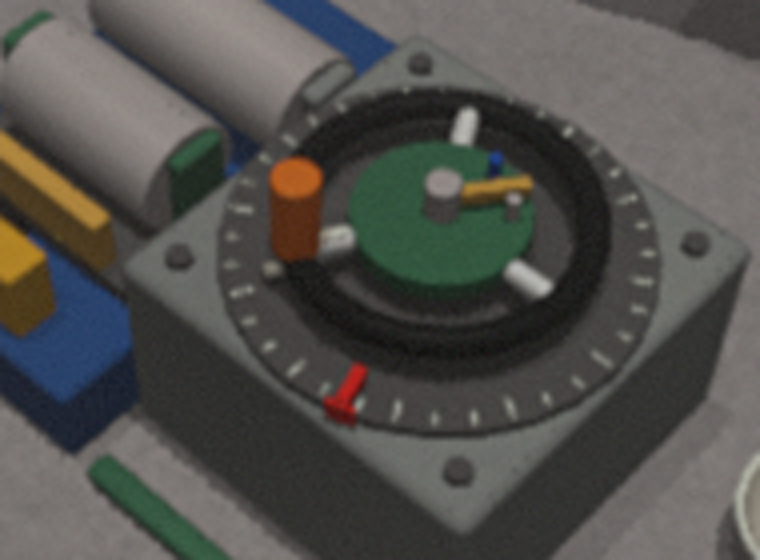

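View pics/b1.png

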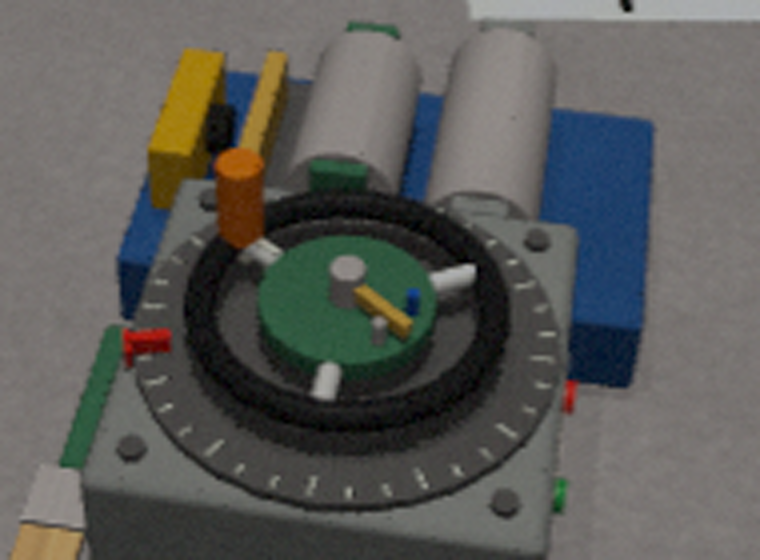

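Scaled ×4 with offset (210,145). In the scene crop: knob top (296,178), marker tip (362,368), axis pin (443,180), bolts at (178,257), (420,63), (458,471) and (695,243). In the side crop: knob top (240,163), marker tip (170,341), pin (347,266), and the matching bolts at (208,198), (537,239), (131,447) and (505,501). The brass arm lies near the steel peg.

```bash
cat >h.py <<'E'
from rig import *
import cv2,numpy as np
from scipy.optimize import least_squares
def proj(f,P):
    return cv2.projectPoints(np.float64(P).reshape(-1,3),f["rvec"],f["tvec"],f["camera_matrix"],np.array([f["k1"],0,0,0.]))[0][:,0]
def polar(c,a,r,z): return [c[0]+r*np.cos(a),c[1]+r*np.sin(a),z]
E
python3 - <<'E'
from h import *
C=[grab_frame(n) for n in("scene","side")]
A=np.array([[296,178],[362,368],[443,180],[178,257],[420,63],[458,471],[695,243]])
B=np.array([[240,163],[170,341],[347,266],[208,198],[537,239],[131,447],[505,501]])
obs=[[210,145]+(U+.5)/4-.5 for U in(A,B)]
def pts(p):
    x,y,yaw,k,m,zp,s,zb=p
    c=(x,y);R=np.array([[np.cos(yaw),-np.sin(yaw)],[np.sin(yaw),np.cos(yaw)]])
    bl=[[*(R@np.array(q)*s+c),zb] for q in([1,-1],[-1,-1],[1,1],[-1,1])]
    return [polar(c,k,64,192),polar(c,m,78,135),[x,y,zp]]+bl
best=None
for yaw in np.arange(-3,3.2,.7):
  for k in(-2,0,2):
    r=least_squares(lambda p:np.concatenate([(proj(f,pts(p))-o).ravel() for f,o in zip(C,obs)]),[500,0,yaw,k,k+1,170,85,122],x_scale=[100,100,1,1,1,10,10,10],loss='soft_l1')
    if best is None or r.cost<best.cost:best=r
print(best.cost,best.x.round(3));print(best.fun.reshape(2,-1,2).round(1).tolist())
np.save('mill.npy',best.x)
E
```

```text
1.1535702258710867 [ 5.26427e+02  8.41790e+01  2.26000e-01 -3.22000e-01  5.36000e-01
  1.69865e+02  7.99470e+01  1.24019e+02]
[[[-0.3, -0.1], [0.6, -0.1], [0.1, 0.2], [0.2, -0.1], [-0.1, 0.1], [0.2, -0.0], [0.2, -0.1]], [[-0.5, -0.3], [0.3, -1.1], [-0.1, -0.2], [0.2, 0.0], [-0.2, -0.1], [-0.3, 0.0], [-0.1, 0.2]]]
```

```bash
cat >>h.py <<'E'
from scipy.spatial.transform import Rotation as Ro
M=np.load('mill.npy') if __import__('os').path.exists('mill.npy') else None
def goal(ang,off,z,r=64):
    "shift (cm, tool axes as they stand) and spin to put TCP off mm anticlockwise of a knob at ang, tool x = tangent"
    s=sense();t=np.array([-np.sin(ang),np.cos(ang)])
    P=np.array([*(M[:2]+r*np.array([np.cos(ang),np.sin(ang)])+off*t),z])
    R=Ro.from_euler('xyz',s["tcp_rot"]).as_matrix()
    dy=(ang+np.pi/2-s["tcp_rot"][2]+np.pi)%(2*np.pi)-np.pi
    R2=Ro.from_euler('z',dy).as_matrix()@R
    d=P-s["eef_pos"]
    rel=s["eef_pos"][:2]-M[:2]
    print("t",round(s["clock"],2),"pos",s["eef_pos"].round(1),"rpy",s["tcp_rot"].round(3),"open",round(s["opening"],2))
    print("polar about axis: r",np.hypot(*rel).round(1),"ang",np.arctan2(rel[1],rel[0]).round(3))
    Fl=R.T@s["contact_force"];print("force tool",Fl.round(2))
    print("shift cm now-axes",(R.T@d/10).round(2),"after-spin axes",(R2.T@d/10).round(2),"spin",round(-dy,3))
E
python3 -m jog '[{"spin":-0.117,"grip":1},{"spin":-0.117,"grip":1},{"spin":-0.117,"grip":1},{"spin":-0.117,"grip":1},{"spin":-0.117,"grip":1},{"spin":-0.117,"grip":1},{"spin":-0.117,"grip":1},{"grip":1},{"grip":1}]' 30
python3 -c "
from h import *
goal(-.322,-32,225)"
```

```text
t 0.2 pos [ 262.  -567.1  230.8] rpy [-3.141 -0.     0.433] open 1.0
polar about axis: r 702.9 ang -1.956
force tool [-1.09  0.18  0.08]
shift cm now-axes [ 53.79 -41.32   0.62] after-spin axes [66.95 10.87  0.57] spin -0.816schema error: expected keys x, y, z, spin, grip
```

```bash
python3 -m jog '[{"x":0,"y":0,"z":0,"spin":-0.117,"grip":1},{"x":0,"y":0,"z":0,"spin":-0.117,"grip":1},{"x":0,"y":0,"z":0,"spin":-0.117,"grip":1},{"x":0,"y":0,"z":0,"spin":-0.117,"grip":1},{"x":0,"y":0,"z":0,"spin":-0.117,"grip":1},{"x":0,"y":0,"z":0,"spin":-0.117,"grip":1},{"x":0,"y":0,"z":0,"spin":-0.117,"grip":1},{"x":0,"y":0,"z":0,"spin":0,"grip":1},{"x":0,"y":0,"z":0,"spin":0,"grip":1}]' 30
python3 -c "
from h import *
goal(-.322,-32,225)"
```

```text
clock: 0.95
eef_pos: [262.1, -567.2, 231.1]
tcp_rot: [-3.141, -0.0, 1.248]
contact_force: [-0.2, 0.2, -0.5]
opening: 0.001
grasp_force: 0.0
t 0.95 pos [ 262.1 -567.2  231.1] rpy [-3.141 -0.     1.248] open 0.0
polar about axis: r 703.0 ang -1.956
force tool [ 0.1  -0.26  0.48]
shift cm now-axes [66.97 10.82  0.63] after-spin axes [66.96 10.86  0.63] spin -0.001
```

```bash
python3 -m jog '[{"x":3.35,"y":0.54,"z":0,"spin":0,"grip":1},{"x":3.35,"y":0.54,"z":0,"spin":0,"grip":1},{"x":3.35,"y":0.54,"z":0,"spin":0,"grip":1},{"x":3.35,"y":0.54,"z":0,"spin":0,"grip":1},{"x":3.35,"y":0.54,"z":0,"spin":0,"grip":1},{"x":3.35,"y":0.54,"z":0,"spin":0,"grip":1},{"x":3.35,"y":0.54,"z":0,"spin":0,"grip":1},{"x":3.35,"y":0.54,"z":0,"spin":0,"grip":1},{"x":3.35,"y":0.54,"z":0,"spin":0,"grip":1},{"x":3.35,"y":0.54,"z":0,"spin":0,"grip":1},{"x":3.35,"y":0.54,"z":0,"spin":0,"grip":1},{"x":3.35,"y":0.54,"z":0,"spin":0,"grip":1},{"x":3.35,"y":0.54,"z":0,"spin":0,"grip":1},{"x":3.35,"y":0.54,"z":0,"spin":0,"grip":1},{"x":3.35,"y":0.54,"z":0,"spin":0,"grip":1},{"x":3.35,"y":0.54,"z":0,"spin":0,"grip":1},{"x":3.35,"y":0.54,"z":0,"spin":0,"grip":1},{"x":3.35,"y":0.54,"z":0,"spin":0,"grip":1},{"x":3.35,"y":0.54,"z":0,"spin":0,"grip":1},{"x":3.3,"y":0.54,"z":0,"spin":0,"grip":1}]'
python3 -m jog '[{"x":0,"y":0,"z":0,"spin":0,"grip":1},{"x":0,"y":0,"z":0,"spin":0,"grip":1},{"x":0,"y":0,"z":0,"spin":0,"grip":1}]'
python3 -c "
from h import *
goal(-.322,-32,168)"
```

```text
clock: 2.62
eef_pos: [575.2, 36.3, 231.4]
tcp_rot: [3.141, -0.0, 1.248]
contact_force: [0.7, -0.5, -0.0]
opening: 0.002
grasp_force: 0.0
clock: 2.87
eef_pos: [574.2, 34.4, 231.0]
tcp_rot: [-3.141, 0.001, 1.25]
contact_force: [0.1, 0.1, -0.3]
opening: 0.001
grasp_force: 0.0
t 2.87 pos [574.2  34.4 231. ] rpy [-3.141e+00  1.000e-03  1.250e+00] open 0.0
polar about axis: r 69.0 ang -0.806
force tool [0.1  0.03 0.26]
shift cm now-axes [0.01 0.29 6.3 ] after-spin axes [0.01 0.29 6.3 ] spin 0.001
```

```bash
python3 -m jog '[{"x":0,"y":0.29,"z":1.5,"spin":0,"grip":1},{"x":0,"y":0,"z":1.5,"spin":0,"grip":1},{"x":0,"y":0,"z":1.5,"spin":0,"grip":1},{"x":0,"y":0,"z":1.3,"spin":0,"grip":1},{"x":0,"y":0,"z":0.5,"spin":0,"grip":1},{"x":0,"y":0,"z":0,"spin":0,"grip":1},{"x":0,"y":0,"z":0,"spin":0,"grip":1}]'
python3 - <<'E'
from h import *
goal(-.322,-20,168)
f=grab_frame("side");cv2.imwrite("pics/s2.png",cv2.resize(f["pixels"][105:285,190:430],(800,600),interpolation=cv2.INTER_CUBIC))
E
```

```text
clock: 3.45
eef_pos: [577.3, 32.8, 168.7]
tcp_rot: [3.142, 0.0, 1.25]
contact_force: [-0.0, 0.8, 1.3]
opening: 0.001
grasp_force: 0.0
t 3.45 pos [577.3  32.8 168.7] rpy [3.142 0.    1.25 ] open 0.0
polar about axis: r 72.3 ang -0.79
force tool [ 0.71 -0.26 -1.26]
shift cm now-axes [ 1.26 -0.05  0.07] after-spin axes [ 1.26 -0.05  0.07] spin 0.001
```

View pics/s2.png

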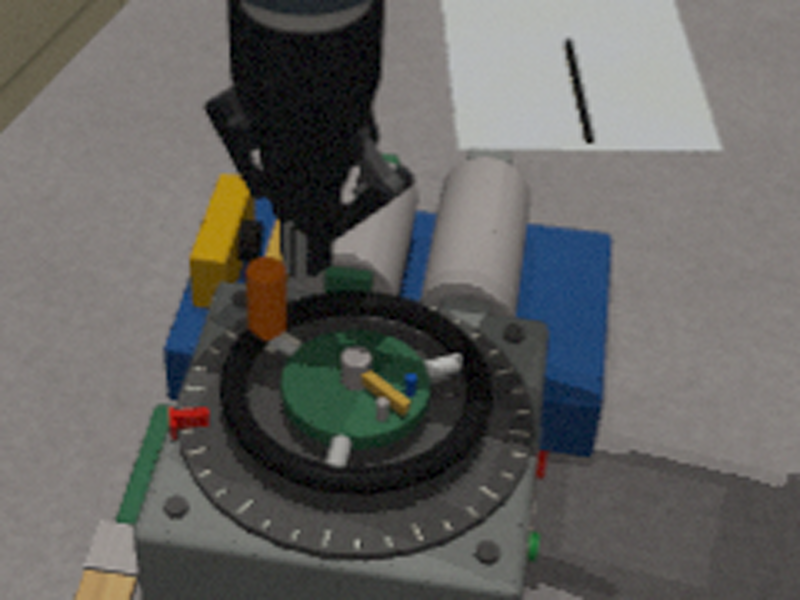

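The closed fingers, at about (300,255), stand behind the knob at (266,300), clear of it and of the rim. I'll push to contact, then go round the arc.

```bash
python3 -m jog '[{"x":0.2,"y":0,"z":0,"spin":0,"grip":1},{"x":0.2,"y":0,"z":0,"spin":0,"grip":1},{"x":0.2,"y":0,"z":0,"spin":0,"grip":1},{"x":0.2,"y":0,"z":0,"spin":0,"grip":1},{"x":0.2,"y":0,"z":0,"spin":0,"grip":1},{"x":0.1,"y":0,"z":0,"spin":0,"grip":1},{"x":0.1,"y":0,"z":0,"spin":0,"grip":1},{"x":0,"y":0,"z":0,"spin":0,"grip":1}]'
python3 -m jog '[{"x":0.256,"y":0.088,"z":0,"spin":-0.04,"grip":1},{"x":0.256,"y":0.088,"z":0,"spin":-0.04,"grip":1},{"x":0.256,"y":0.088,"z":0,"spin":-0.04,"grip":1},{"x":0.256,"y":0.088,"z":0,"spin":-0.04,"grip":1},{"x":0.256,"y":0.088,"z":0,"spin":-0.04,"grip":1},{"x":0.256,"y":0.088,"z":0,"spin":-0.04,"grip":1},{"x":0.256,"y":0.088,"z":0,"spin":-0.04,"grip":1},{"x":0.256,"y":0.088,"z":0,"spin":-0.04,"grip":1},{"x":0.256,"y":0.088,"z":0,"spin":-0.04,"grip":1},{"x":0.256,"y":0.088,"z":0,"spin":-0.04,"grip":1}]'
python3 -c "
from h import *
goal(.078,-22,168)"
```

```text
clock: 4.17
eef_pos: [581.2, 45.2, 168.3]
tcp_rot: [-3.142, -0.0, 1.252]
contact_force: [-0.3, -0.0, 0.4]
opening: -0.001
grasp_force: 0.0
clock: 5.0
eef_pos: [592.5, 68.4, 167.9]
tcp_rot: [-3.14, 0.001, 1.654]
contact_force: [-2.3, -3.3, 1.0]
opening: 0.002
grasp_force: 1.6
t 5.0 pos [592.5  68.4 167.9] rpy [-3.140e+00  1.000e-03  1.654e+00] open 0.0
polar about axis: r 68.0 ang -0.235
force tool [-3.09 -2.55 -1.  ]
shift cm now-axes [-0.11 -0.07 -0.01] after-spin axes [-0.11 -0.07 -0.01] spin 0.005
```

```bash
python3 -m jog '[{"x":0.256,"y":0.08,"z":0,"spin":-0.04,"grip":1},{"x":0.256,"y":0.08,"z":0,"spin":-0.04,"grip":1},{"x":0.256,"y":0.08,"z":0,"spin":-0.04,"grip":1},{"x":0.256,"y":0.08,"z":0,"spin":-0.04,"grip":1},{"x":0.256,"y":0.08,"z":0,"spin":-0.04,"grip":1},{"x":0.256,"y":0.08,"z":0,"spin":-0.04,"grip":1},{"x":0.256,"y":0.08,"z":0,"spin":-0.04,"grip":1},{"x":0.256,"y":0.08,"z":0,"spin":-0.04,"grip":1},{"x":0.256,"y":0.08,"z":0,"spin":-0.04,"grip":1},{"x":0.256,"y":0.08,"z":0,"spin":-0.04,"grip":1},{"x":0.256,"y":0.08,"z":0,"spin":-0.04,"grip":1},{"x":0.256,"y":0.08,"z":0,"spin":-0.04,"grip":1},{"x":0.256,"y":0.08,"z":0,"spin":-0.04,"grip":1},{"x":0.256,"y":0.08,"z":0,"spin":-0.04,"grip":1},{"x":0.256,"y":0.08,"z":0,"spin":-0.04,"grip":1},{"x":0.256,"y":0.08,"z":0,"spin":-0.04,"grip":1},{"x":0.256,"y":0.08,"z":0,"spin":-0.04,"grip":1},{"x":0.256,"y":0.08,"z":0,"spin":-0.04,"grip":1},{"x":0.256,"y":0.08,"z":0,"spin":-0.04,"grip":1},{"x":0.256,"y":0.08,"z":0,"spin":-0.04,"grip":1}]'
python3 - <<'E'
from h import *
goal(.878,-21,168)
f=grab_frame("scene");cv2.imwrite("pics/s3.png",cv2.resize(f["pixels"][145:285,170:370],(800,560),interpolation=cv2.INTER_CUBIC))
E
```

```text
clock: 6.67
eef_pos: [585.1, 119.9, 168.1]
tcp_rot: [-3.141, 0.001, 2.454]
contact_force: [1.0, -3.1, -0.1]
opening: -0.003
grasp_force: 1.5
t 6.67 pos [585.1 119.9 168.1] rpy [-3.141e+00  1.000e-03  2.454e+00] open -0.0
polar about axis: r 68.7 ang 0.546
force tool [-2.76 -1.72  0.14]
shift cm now-axes [ 0.14 -0.09  0.01] after-spin axes [ 0.13 -0.09  0.01] spin 0.005
```

View pics/s3.png

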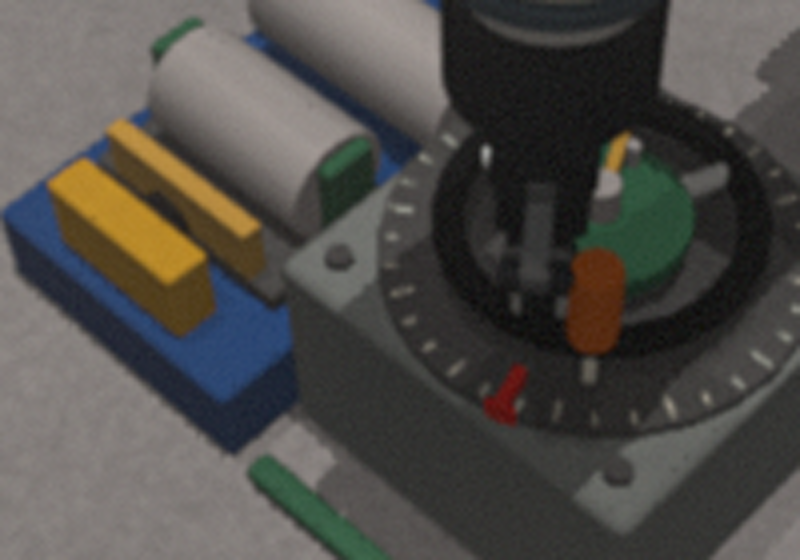

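The white pointer, at (590,372), is now past the red marker at (518,370), and the slide is still short of the buffer. The stop should be at a knob angle of about 1.35–1.7. I'll carry on to 1.23, then creep.

```bash
python3 -m jog '[{"x":0.256,"y":0.07,"z":0,"spin":-0.04,"grip":1},{"x":0.256,"y":0.07,"z":0,"spin":-0.04,"grip":1},{"x":0.256,"y":0.07,"z":0,"spin":-0.04,"grip":1},{"x":0.256,"y":0.07,"z":0,"spin":-0.04,"grip":1},{"x":0.256,"y":0.07,"z":0,"spin":-0.04,"grip":1},{"x":0.256,"y":0.07,"z":0,"spin":-0.04,"grip":1},{"x":0.256,"y":0.07,"z":0,"spin":-0.04,"grip":1},{"x":0.256,"y":0.07,"z":0,"spin":-0.04,"grip":1},{"x":0.256,"y":0.07,"z":0,"spin":-0.04,"grip":1}]'
python3 -c "
from h import *
goal(1.238,-21,168)"
python3 -m jog '[{"x":0.064,"y":0.017,"z":0,"spin":-0.01,"grip":1},{"x":0.064,"y":0.017,"z":0,"spin":-0.01,"grip":1},{"x":0.064,"y":0.017,"z":0,"spin":-0.01,"grip":1},{"x":0.064,"y":0.017,"z":0,"spin":-0.01,"grip":1},{"x":0.064,"y":0.017,"z":0,"spin":-0.01,"grip":1},{"x":0.064,"y":0.017,"z":0,"spin":-0.01,"grip":1}]'
python3 -c "
from h import *
goal(1.298,-21,168)"
```

```text
clock: 7.47
eef_pos: [569.3, 137.6, 168.3]
tcp_rot: [3.141, 0.002, 2.813]
contact_force: [3.3, -0.3, -2.2]
opening: 0.001
grasp_force: 1.8
t 7.47 pos [569.3 137.6 168.3] rpy [3.141e+00 2.000e-03 2.813e+00] open 0.0
polar about axis: r 68.5 ang 0.894
force tool [-3.22  0.73  2.19]
shift cm now-axes [ 0.21 -0.05  0.03] after-spin axes [ 0.21 -0.05  0.03] spin 0.004
clock: 7.97
eef_pos: [565.5, 139.8, 168.5]
tcp_rot: [3.141, 0.001, 2.872]
contact_force: [4.3, 1.6, -0.4]
opening: -0.004
grasp_force: 1.9
t 7.97 pos [565.5 139.8 168.5] rpy [3.141e+00 1.000e-03 2.872e+00] open -0.0
polar about axis: r 68.0 ang 0.959
force tool [-3.73  2.64  0.39]
shift cm now-axes [ 0.16 -0.01  0.05] after-spin axes [ 0.16 -0.01  0.05] spin 0.003
```

```bash
cat >ok.py <<'E'
from h import *
import sys
s=sense();R=Ro.from_euler('xyz',s["tcp_rot"]).as_matrix();F=(R.T@s["contact_force"]);rel=s["eef_pos"][:2]-M[:2]
print("CHK",round(s["clock"],2),F.round(1),"ang",np.arctan2(rel[1],rel[0]).round(4),"yaw",s["tcp_rot"][2].round(3))
sys.exit(0 if abs(F[0])<6 else 1)
E
c="python3 ok.py"
$c && python3 -m jog '[{"x":0.051,"y":0.013,"z":0,"spin":-0.008,"grip":1},{"x":0.051,"y":0.013,"z":0,"spin":-0.008,"grip":1}]' >/dev/null &&
$c && python3 -m jog '[{"x":0.051,"y":0.013,"z":0,"spin":-0.008,"grip":1},{"x":0.051,"y":0.013,"z":0,"spin":-0.008,"grip":1}]' >/dev/null &&
$c && python3 -m jog '[{"x":0.051,"y":0.013,"z":0,"spin":-0.008,"grip":1},{"x":0.051,"y":0.013,"z":0,"spin":-0.008,"grip":1}]' >/dev/null &&
$c && python3 -m jog '[{"x":0.051,"y":0.013,"z":0,"spin":-0.008,"grip":1},{"x":0.051,"y":0.013,"z":0,"spin":-0.008,"grip":1}]' >/dev/null &&
$c && python3 -m jog '[{"x":0.051,"y":0.013,"z":0,"spin":-0.008,"grip":1},{"x":0.051,"y":0.013,"z":0,"spin":-0.008,"grip":1}]' >/dev/null &&
$c && python3 -m jog '[{"x":0.051,"y":0.013,"z":0,"spin":-0.008,"grip":1},{"x":0.051,"y":0.013,"z":0,"spin":-0.008,"grip":1}]' >/dev/null &&
$c && python3 -m jog '[{"x":0.051,"y":0.013,"z":0,"spin":-0.008,"grip":1},{"x":0.051,"y":0.013,"z":0,"spin":-0.008,"grip":1}]' >/dev/null &&
$c && python3 -m jog '[{"x":0.051,"y":0.013,"z":0,"spin":-0.008,"grip":1},{"x":0.051,"y":0.013,"z":0,"spin":-0.008,"grip":1}]' >/dev/null
$c
```

```text
CHK 7.97 [-3.7  2.6  0.4] ang 0.9589 yaw 2.872
CHK 8.13 [-3.6  2.9  1.4] ang 0.9759 yaw 2.888
CHK 8.3 [-3.6  3.2  0.7] ang 0.9914 yaw 2.904
CHK 8.47 [-3.1  2.5 -0.2] ang 1.0075 yaw 2.921
CHK 8.63 [-3.8  2.8  0.1] ang 1.0236 yaw 2.937
CHK 8.8 [-3.4  2.3 -0.6] ang 1.0388 yaw 2.953
CHK 8.97 [-3.4  2.8 -0. ] ang 1.0552 yaw 2.969
CHK 9.13 [-5.   2.9 -1. ] ang 1.0709 yaw 2.985
CHK 9.3 [-4.5  3.  -0.5] ang 1.0868 yaw 3.001
```

```bash
c="python3 ok.py"
python3 -m jog '[{"x":0.051,"y":0.017,"z":0,"spin":-0.008,"grip":1},{"x":0.051,"y":0.017,"z":0,"spin":-0.008,"grip":1}]' >/dev/null &&
$c && python3 -m jog '[{"x":0.051,"y":0.017,"z":0,"spin":-0.008,"grip":1},{"x":0.051,"y":0.017,"z":0,"spin":-0.008,"grip":1}]' >/dev/null &&
$c && python3 -m jog '[{"x":0.051,"y":0.017,"z":0,"spin":-0.008,"grip":1},{"x":0.051,"y":0.017,"z":0,"spin":-0.008,"grip":1}]' >/dev/null &&
$c && python3 -m jog '[{"x":0.051,"y":0.017,"z":0,"spin":-0.008,"grip":1},{"x":0.051,"y":0.017,"z":0,"spin":-0.008,"grip":1}]' >/dev/null &&
$c && python3 -m jog '[{"x":0.051,"y":0.017,"z":0,"spin":-0.008,"grip":1},{"x":0.051,"y":0.017,"z":0,"spin":-0.008,"grip":1}]' >/dev/null &&
$c && python3 -m jog '[{"x":0.051,"y":0.017,"z":0,"spin":-0.008,"grip":1},{"x":0.051,"y":0.017,"z":0,"spin":-0.008,"grip":1}]' >/dev/null &&
$c && python3 -m jog '[{"x":0.051,"y":0.017,"z":0,"spin":-0.008,"grip":1},{"x":0.051,"y":0.017,"z":0,"spin":-0.008,"grip":1}]' >/dev/null &&
$c && python3 -m jog '[{"x":0.051,"y":0.017,"z":0,"spin":-0.008,"grip":1},{"x":0.051,"y":0.017,"z":0,"spin":-0.008,"grip":1}]' >/dev/null &&
$c && python3 -m jog '[{"x":0.051,"y":0.017,"z":0,"spin":-0.008,"grip":1},{"x":0.051,"y":0.017,"z":0,"spin":-0.008,"grip":1}]' >/dev/null &&
$c && python3 -m jog '[{"x":0.051,"y":0.017,"z":0,"spin":-0.008,"grip":1},{"x":0.051,"y":0.017,"z":0,"spin":-0.008,"grip":1}]' >/dev/null &&
$c && python3 -m jog '[{"x":0.051,"y":0.017,"z":0,"spin":-0.008,"grip":1},{"x":0.051,"y":0.017,"z":0,"spin":-0.008,"grip":1}]' >/dev/null
$c
```

```text
CHK 9.47 [-3.4  2.6 -1.1] ang 1.103 yaw 3.017
CHK 9.63 [-4.1  2.9  0.2] ang 1.1187 yaw 3.033
CHK 9.8 [-2.8  2.1 -0.7] ang 1.1349 yaw 3.049
CHK 9.97 [-3.6  2.2 -1.3] ang 1.1513 yaw 3.065
CHK 10.13 [-4.1  2.5 -0.5] ang 1.1673 yaw 3.081
CHK 10.3 [-3.2  3.2 -1.2] ang 1.1833 yaw 3.097
CHK 10.47 [-3.7  3.  -1.2] ang 1.1997 yaw 3.113
CHK 10.63 [-4.8  2.9 -0.6] ang 1.2155 yaw 3.129
CHK 10.8 [-4.3  2.5 -0.8] ang 1.2319 yaw -3.139
CHK 10.97 [-4.   2.7 -0.6] ang 1.2476 yaw -3.123
CHK 11.13 [-3.9  2.8 -1.6] ang 1.264 yaw -3.107
```

```bash
c="python3 ok.py"
python3 -m jog '[{"x":0.051,"y":0.017,"z":0,"spin":-0.008,"grip":1},{"x":0.051,"y":0.017,"z":0,"spin":-0.008,"grip":1}]' >/dev/null &&
$c && python3 -m jog '[{"x":0.051,"y":0.017,"z":0,"spin":-0.008,"grip":1},{"x":0.051,"y":0.017,"z":0,"spin":-0.008,"grip":1}]' >/dev/null &&
$c && python3 -m jog '[{"x":0.051,"y":0.017,"z":0,"spin":-0.008,"grip":1},{"x":0.051,"y":0.017,"z":0,"spin":-0.008,"grip":1}]' >/dev/null &&
$c && python3 -m jog '[{"x":0.051,"y":0.017,"z":0,"spin":-0.008,"grip":1},{"x":0.051,"y":0.017,"z":0,"spin":-0.008,"grip":1}]' >/dev/null &&
$c && python3 -m jog '[{"x":0.051,"y":0.017,"z":0,"spin":-0.008,"grip":1},{"x":0.051,"y":0.017,"z":0,"spin":-0.008,"grip":1}]' >/dev/null &&
$c && python3 -m jog '[{"x":0.051,"y":0.017,"z":0,"spin":-0.008,"grip":1},{"x":0.051,"y":0.017,"z":0,"spin":-0.008,"grip":1}]' >/dev/null &&
$c && python3 -m jog '[{"x":0.051,"y":0.017,"z":0,"spin":-0.008,"grip":1},{"x":0.051,"y":0.017,"z":0,"spin":-0.008,"grip":1}]' >/dev/null &&
$c && python3 -m jog '[{"x":0.051,"y":0.017,"z":0,"spin":-0.008,"grip":1},{"x":0.051,"y":0.017,"z":0,"spin":-0.008,"grip":1}]' >/dev/null &&
$c && python3 -m jog '[{"x":0.051,"y":0.017,"z":0,"spin":-0.008,"grip":1},{"x":0.051,"y":0.017,"z":0,"spin":-0.008,"grip":1}]' >/dev/null &&
$c && python3 -m jog '[{"x":0.051,"y":0.017,"z":0,"spin":-0.008,"grip":1},{"x":0.051,"y":0.017,"z":0,"spin":-0.008,"grip":1}]' >/dev/null &&
$c && python3 -m jog '[{"x":0.051,"y":0.017,"z":0,"spin":-0.008,"grip":1},{"x":0.051,"y":0.017,"z":0,"spin":-0.008,"grip":1}]' >/dev/null
$c
```

```text
CHK 11.3 [-7.6  2.1  3.2] ang 1.2699 yaw -3.09
CHK 11.3 [-7.6  2.1  3.2] ang 1.2699 yaw -3.09
```

The stop has been met. Now I'll build up to about 15 N.

```bash
c="python3 ok.py"
python3 -m jog '[{"x":0.05,"y":0,"z":0,"spin":0,"grip":1},{"x":0,"y":0,"z":0,"spin":0,"grip":1}]' >/dev/null; $c
```

```text
CHK 11.47 [-8.6  2.5  2.5] ang 1.2702 yaw -3.091
```

```bash
c="python3 ok.py"
python3 -m jog '[{"x":0.1,"y":0,"z":0,"spin":0,"grip":1},{"x":0,"y":0,"z":0,"spin":0,"grip":1}]' >/dev/null; $c
```

```text
CHK 11.63 [-11.8   1.3   4.9] ang 1.2717 yaw -3.091
```

```bash
c="python3 ok.py"
python3 -m jog '[{"x":0.09,"y":0,"z":0,"spin":0,"grip":1},{"x":0,"y":0,"z":0,"spin":0,"grip":1}]' >/dev/null; $c
python3 -m jog '[{"x":0,"y":0,"z":0,"spin":0,"grip":1},{"x":0,"y":0,"z":0,"spin":0,"grip":1}]' >/dev/null; $c
```

```text
CHK 11.8 [-14.4   1.5   7.8] ang 1.2732 yaw -3.091
CHK 11.97 [-14.6   1.    7.2] ang 1.2732 yaw -3.091
```

```bash
c="python3 ok.py"
python3 -m jog '[{"x":0,"y":0,"z":0,"spin":0,"grip":1},{"x":0,"y":0,"z":0,"spin":0,"grip":1},{"x":0,"y":0,"z":0,"spin":0,"grip":1},{"x":0,"y":0,"z":0,"spin":0,"grip":1},{"x":0,"y":0,"z":0,"spin":0,"grip":1}]' ; $c
python3 -m jog '[{"x":-0.2,"y":0,"z":0,"spin":0,"grip":1},{"x":-0.4,"y":0,"z":0,"spin":0,"grip":1},{"x":-0.6,"y":0,"z":0,"spin":0,"grip":1},{"x":0,"y":0,"z":-1.2,"spin":0,"grip":1},{"x":0,"y":0,"z":-2,"spin":0,"grip":1},{"x":0,"y":0,"z":-1.2,"spin":0,"grip":1},{"x":0,"y":0,"z":0,"spin":0,"grip":1}]'
python3 -c "
from h import *
goal(1.60,32,210)"
```

```text
clock: 12.38
eef_pos: [546.0, 148.0, 168.6]
tcp_rot: [3.141, 0.006, -3.091]
contact_force: [15.2, 1.7, -8.1]
opening: -0.0
grasp_force: 7.2
CHK 12.38 [-15.2   0.9   8.1] ang 1.2734 yaw -3.091
clock: 12.97
eef_pos: [556.6, 148.8, 215.5]
tcp_rot: [3.141, 0.004, -3.091]
contact_force: [1.2, 0.5, 0.2]
opening: 0.0
grasp_force: 0.0
t 12.97 pos [556.6 148.8 215.5] rpy [ 3.141  0.004 -3.091] open 0.0
polar about axis: r 71.3 ang 1.134
force tool [-1.18  0.41 -0.23]
shift cm now-axes [6.4  0.17 0.52] after-spin axes [6.4  0.03 0.52] spin 0.021
```

```bash

python3 -m jog '[{"x":1.6,"y":0,"z":0,"spin":0.02,"grip":1},{"x":1.6,"y":0,"z":0,"spin":0,"grip":1},{"x":1.6,"y":0,"z":0,"spin":0,"grip":1},{"x":1.6,"y":0,"z":0,"spin":0,"grip":1},{"x":0,"y":0,"z":0,"spin":0,"grip":1},{"x":0,"y":0,"z":1.5,"spin":0,"grip":1},{"x":0,"y":0,"z":1.5,"spin":0,"grip":1},{"x":0,"y":0,"z":1.2,"spin":0,"grip":1},{"x":0,"y":0,"z":0.5,"spin":0,"grip":1},{"x":0,"y":0,"z":0,"spin":0,"grip":1},{"x":0,"y":0,"z":0,"spin":0,"grip":1}]'
python3 -c "
from h import *
goal(1.596,21,168)"
```

```text
clock: 13.88
eef_pos: [491.5, 146.2, 165.3]
tcp_rot: [-3.141, -0.0, -3.111]
contact_force: [-0.2, 1.0, -0.6]
opening: 0.003
grasp_force: 0.0
t 13.88 pos [491.5 146.2 165.3] rpy [-3.141 -0.    -3.111] open 0.0
polar about axis: r 71.2 ang 2.083
force tool [0.18 0.96 0.56]
shift cm now-axes [-1.23  0.1  -0.27] after-spin axes [-1.23  0.11 -0.27] spin 0.005
```

```bash

python3 -m jog '[{"x":-0.3,"y":0.1,"z":-0.27,"spin":0,"grip":1},{"x":-0.3,"y":0,"z":0,"spin":0,"grip":1},{"x":-0.3,"y":0,"z":0,"spin":0,"grip":1},{"x":-0.2,"y":0,"z":0,"spin":0,"grip":1},{"x":-0.1,"y":0,"z":0,"spin":0,"grip":1},{"x":0,"y":0,"z":0,"spin":0,"grip":1}]' >/dev/null; python3 ok.py
python3 -m jog '[{"x":-0.256,"y":0.08,"z":0,"spin":0.04,"grip":1},{"x":-0.256,"y":0.08,"z":0,"spin":0.04,"grip":1},{"x":-0.256,"y":0.08,"z":0,"spin":0.04,"grip":1},{"x":-0.256,"y":0.08,"z":0,"spin":0.04,"grip":1},{"x":-0.256,"y":0.08,"z":0,"spin":0.04,"grip":1},{"x":-0.256,"y":0.08,"z":0,"spin":0.04,"grip":1},{"x":-0.256,"y":0.08,"z":0,"spin":0.04,"grip":1},{"x":-0.256,"y":0.08,"z":0,"spin":0.04,"grip":1},{"x":-0.256,"y":0.08,"z":0,"spin":0.04,"grip":1},{"x":-0.256,"y":0.08,"z":0,"spin":0.04,"grip":1},{"x":-0.256,"y":0.08,"z":0,"spin":0.04,"grip":1},{"x":-0.256,"y":0.08,"z":0,"spin":0.04,"grip":1},{"x":-0.256,"y":0.08,"z":0,"spin":0.04,"grip":1},{"x":-0.256,"y":0.08,"z":0,"spin":0.04,"grip":1},{"x":-0.256,"y":0.08,"z":0,"spin":0.04,"grip":1}]'
python3 -c "
from h import *
goal(.996,21,168)"
```

```text
CHK 14.38 [-0.1  0.5 -0.1] ang 1.9173 yaw -3.111
clock: 15.63
eef_pos: [542.2, 150.1, 167.9]
tcp_rot: [-3.141, -0.001, 2.57]
contact_force: [-2.8, 3.0, 1.1]
opening: 0.003
grasp_force: 1.8
t 15.63 pos [542.2 150.1 167.9] rpy [-3.141e+00 -1.000e-03  2.570e+00] open 0.0
polar about axis: r 67.8 ang 1.336
force tool [ 3.96  0.97 -1.06]
shift cm now-axes [-0.16  0.01 -0.01] after-spin axes [-0.16  0.01 -0.01] spin 0.003
```

```bash

python3 -m jog '[{"x":-0.256,"y":0.08,"z":0,"spin":0.04,"grip":1},{"x":-0.256,"y":0.08,"z":0,"spin":0.04,"grip":1},{"x":-0.256,"y":0.08,"z":0,"spin":0.04,"grip":1},{"x":-0.256,"y":0.08,"z":0,"spin":0.04,"grip":1},{"x":-0.256,"y":0.08,"z":0,"spin":0.04,"grip":1},{"x":-0.256,"y":0.08,"z":0,"spin":0.04,"grip":1},{"x":-0.256,"y":0.08,"z":0,"spin":0.04,"grip":1},{"x":-0.256,"y":0.08,"z":0,"spin":0.04,"grip":1},{"x":0,"y":0,"z":0,"spin":0,"grip":1}]' >/dev/null
python3 - <<'E'
from h import *
goal(.676,21,168)
a=grab_frame("scene")["pixels"][195:270,265:365];b=grab_frame("side")["pixels"][180:255,220:320]
w=grab_frame("wrist")["pixels"]
np.save("ab.npy",np.array([a,b]))
g=lambda i,s:cv2.resize(i,s,interpolation=cv2.INTER_CUBIC)
cv2.imwrite("pics/s4.png",np.vstack([np.hstack([g(a,(400,300)),g(b,(400,300))]),np.hstack([g(w,(400,300)),np.zeros((300,400,3),np.uint8)])]))
E
```

```text
t 16.38 pos [562.6 141.6 167.9] rpy [ 3.141e+00 -1.000e-03  2.250e+00] open 0.0
polar about axis: r 67.9 ang 1.009
force tool [ 2.07  1.77 -0.31]
shift cm now-axes [-0.12 -0.02 -0.01] after-spin axes [-0.12 -0.02 -0.01] spin 0.003
```

View pics/s4.png

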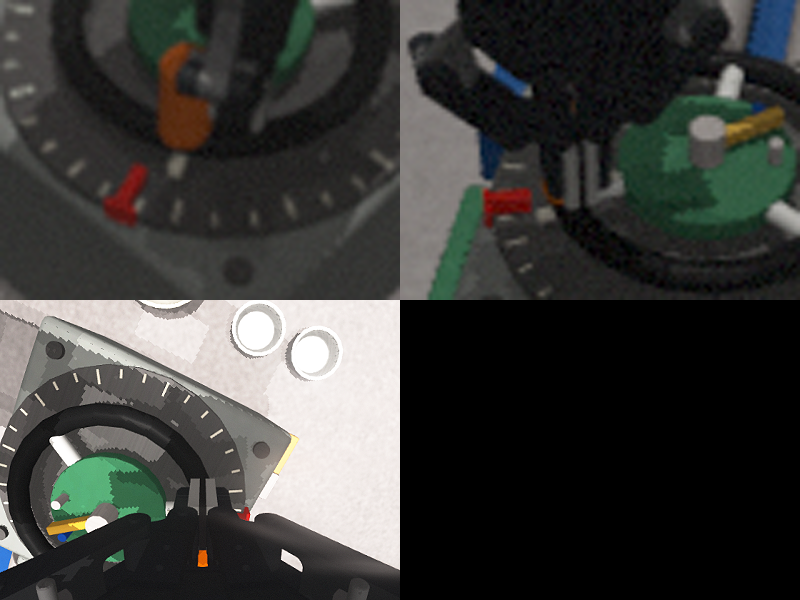

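The pointer tip is at about (175,178) in the scene crop and (537,213) in the side crop. It is still anticlockwise of the marker tip, which is at (140,168) and (531,200). The brass arm lies on the blue peg side. I'll calculate the remaining angle using the colours at subpixel precision and the projected dial circle.

```bash
python3 - <<'E'
from h import *
C=[grab_frame(n) for n in("scene","side")]
off=[(265,195),(220,180)]
T=[[(140,168),(175,178)],[(131,200),(137,213)]]
for f,o,t in zip(C,off,T):
    for p in t:
        q=np.array(o)+(np.array(p)+.5)/4-.5
        th=np.arange(.2,1.1,.002)
        d=proj(f,[polar(M,a,78,135) for a in th])-q
        i=np.hypot(*d.T).argmin();print(q,th[i].round(3),d[i].round(2))
    print([ (a,proj(f,[polar(M,a,78,135)])[0].round(1).tolist()) for a in(.45,.536,.6,.7)])
    # unwrapped dial: rows = radius 68..96, cols = angle
    th=np.linspace(.2,1.1,200);rr=np.linspace(64,96,60)
    P=proj(f,[polar(M,a,r,135) for r in rr for a in th]).reshape(60,200,2).astype(np.float32)
    u=cv2.remap(f["pixels"],P[...,0],P[...,1],cv2.INTER_CUBIC)
    cv2.imwrite('/tmp/u%d.png'%o[0],cv2.resize(u,(800,290)))
a,b=cv2.imread('/tmp/u265.png'),cv2.imread('/tmp/u220.png');cv2.imwrite('pics/u1.png',np.vstack([a,b]))
E
```

```text
[299.625 236.625] 0.514 [ 0.17 -0.44]
[308.375 239.125] 0.706 [ 0.04 -0.23]
[(0.45, [297.1, 235.0]), (0.536, [300.7, 236.6]), (0.6, [303.6, 237.6]), (0.7, [308.1, 238.8])]
[252.375 229.625] 0.56 [ 0.19 -0.06]
[253.875 232.875] 0.67 [-0.53  0.19]
[(0.45, [252.3, 226.1]), (0.536, [252.5, 228.8]), (0.6, [252.8, 230.8]), (0.7, [253.7, 234.0])]
```

View pics/u1.png

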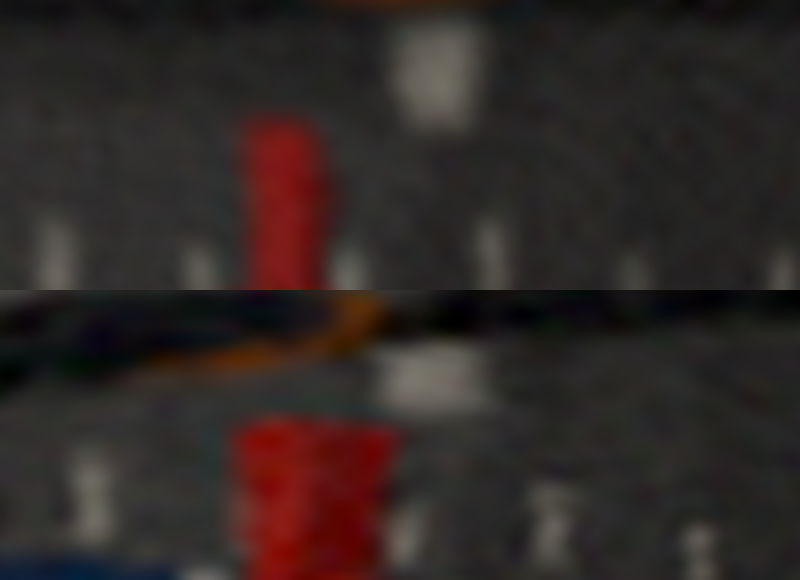

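```bash
python3 - <<'E'
from h import *
C=[grab_frame(n) for n in("scene","side")]
def solve(u0,v0,u1,v1):
    q=[proj(f,[polar(M,.2+.9*u/800,64+32*v/290,135)])[0] for f,(u,v) in zip(C,((u0,v0),(u1,v1)))]
    r=least_squares(lambda p:np.concatenate([proj(f,[polar(M,*p)])[0]-x for f,x in zip(C,q)]),[.5,78,135],x_scale=[.1,10,10])
    return r.x.round(3),r.fun.round(2)
print("marker top tip",solve(282,120,275,130));print("marker silhouette",solve(282,120,317,130))
print("pointer",solve(440,130,432,120))
# colour stats per column in side unwrap
u=cv2.imread('pics/u1.png').astype(int)
for y0,y1 in((150,200),(450,490)):
    r=u[y0:y1,200:420].mean(0); print((r[:,2]-r[:,1])[::10].round().astype(int))
for y0,y1 in((60,110),(355,400)): print(u[y0:y1,360:520].mean((0,2))[::10].round().astype(int))
for f in C:
  p=proj(f,[polar(M,.53,78,z) for z in(125,135,145)]);print(p.round(2).tolist())
E
```

```text
marker top tip (array([  0.524,  78.26 , 136.375]), array([ 0.02,  0.08,  0.05, -0.08]))
marker silhouette (array([  0.523,  77.468, 133.697]), array([ 0.17,  0.66,  0.4 , -0.62]))
pointer (array([  0.691,  77.677, 134.814]), array([-0.08, -0.3 , -0.18,  0.28]))
[  1  -1  -1   7  26  56  83  98 103 103  94  75  52  28  11   3   0   1
   1   1   0   1]
[ -4  -8   4  30  60  88 102 110 112 107  99  90  83  79  79  82  89  90
  71  40  12   0]
[ 35  37  42  54  72  88  97 101 104 101  90  72  55  41  34  32]
[ 44  53  71  89 103 110 109 107 106 103  95  84  70  55  44  39]
[[300.36, 239.92], [300.49, 236.46], [300.62, 232.92]]
[[252.7, 232.42], [252.45, 228.61], [252.19, 224.74]]
```

The marker is at 0.524 and the pointer at 0.691, so 0.167 rad remains. I'll advance most of it and measure again.

```bash
cat >meas.py <<'E'
from h import *
C=[grab_frame(n) for n in("scene","side")]
goal(.524,21,168)
th=np.linspace(.2,1.1,801);U=[]
for f in C:
    rr=np.linspace(64,96,290)
    P=proj(f,[polar(M,a,r,135) for r in rr for a in th]).reshape(290,801,2).astype(np.float32)
    U.append(cv2.remap(f["pixels"],P[...,0],P[...,1],cv2.INTER_LINEAR))
for u,(r0,r1),(m0,m1) in zip(U,((60,105),(65,105)),((140,200),(150,190))):
    b=u[r0:r1].astype(float);d=b[:,:,0].mean(0)  # blue channel: white pointer only
    w=np.clip(d-55,0,None);w[:100]=0;w[650:]=0
    k=w.argmax();s=slice(max(k-70,0),k+70)
    r=u[m0:m1].astype(float).mean(0);rw=np.clip(r[:,2]-r[:,1]-30,0,None)
    print("pointer",np.average(th[s],weights=w[s]).round(4),"peak",w.max().round(),"| red",np.average(th,weights=rw).round(4))
cv2.imwrite('pics/u_last.png',np.vstack(U))
E
python3 meas.py
python3 -m jog '[{"x":-0.256,"y":0.08,"z":0,"spin":0.04,"grip":1},{"x":-0.256,"y":0.08,"z":0,"spin":0.04,"grip":1},{"x":-0.256,"y":0.08,"z":0,"spin":0.04,"grip":1},{"x":0,"y":0,"z":0,"spin":0,"grip":1},{"x":0,"y":0,"z":0,"spin":0,"grip":1}]' >/dev/null
python3 meas.py
```

```text
t 16.83 pos [562.3 141.4 167.9] rpy [-3.142 -0.     2.252] open -0.0
polar about axis: r 67.5 ang 1.011
force tool [2.25 1.81 1.12]
shift cm now-axes [-1.11  0.26 -0.01] after-spin axes [-1.06  0.43 -0.01] spin 0.157
pointer 0.6907 peak 37.0 | red 0.5182
pointer 0.6824 peak 43.0 | red 0.5466
t 17.35 pos [568.8 136.3 168. ] rpy [-3.141  0.     2.133] open -0.0
polar about axis: r 67.2 ang 0.888
force tool [0.69 0.42 0.41]
shift cm now-axes [-0.3   0.11 -0.  ] after-spin axes [-0.29  0.12 -0.  ] spin 0.038
pointer 0.564 peak 41.0 | red 0.5171
pointer 0.5541 peak 41.0 | red 0.5467
```

```bash

python3 -m jog '[{"x":-0.064,"y":0.02,"z":0,"spin":0.01,"grip":1},{"x":-0.064,"y":0.02,"z":0,"spin":0.01,"grip":1},{"x":-0.064,"y":0.02,"z":0,"spin":0.01,"grip":1},{"x":0,"y":0,"z":0,"spin":0,"grip":1},{"x":0,"y":0,"z":0,"spin":0,"grip":1}]' >/dev/null
python3 meas.py
```

```text
t 17.87 pos [570.3 135.2 168. ] rpy [-3.141 -0.     2.102] open 0.0
polar about axis: r 67.3 ang 0.86
force tool [ 2.69 -0.68 -0.52]
shift cm now-axes [-0.12  0.04 -0.  ] after-spin axes [-0.12  0.04 -0.  ] spin 0.007
pointer 0.5362 peak 41.0 | red 0.5161
pointer 0.5319 peak 38.0 | red 0.5499
```

```bash

python3 -m jog '[{"x":-0.05,"y":0.015,"z":0,"spin":0.007,"grip":1},{"x":-0.05,"y":0.015,"z":0,"spin":0.007,"grip":1},{"x":0,"y":0,"z":0,"spin":0,"grip":1},{"x":0,"y":0,"z":0,"spin":0,"grip":1}]' >/dev/null
python3 meas.py
```

```text
t 18.3 pos [571.2 134.5 168. ] rpy [-3.142  0.     2.088] open 0.0
polar about axis: r 67.3 ang 0.844
force tool [ 2.77  0.63 -1.26]
shift cm now-axes [-0.01  0.01 -0.  ] after-spin axes [-0.01  0.01 -0.  ] spin -0.007
pointer 0.5188 peak 45.0 | red 0.5174
pointer 0.5137 peak 40.0 | red 0.5481
```

View pics/u_last.png

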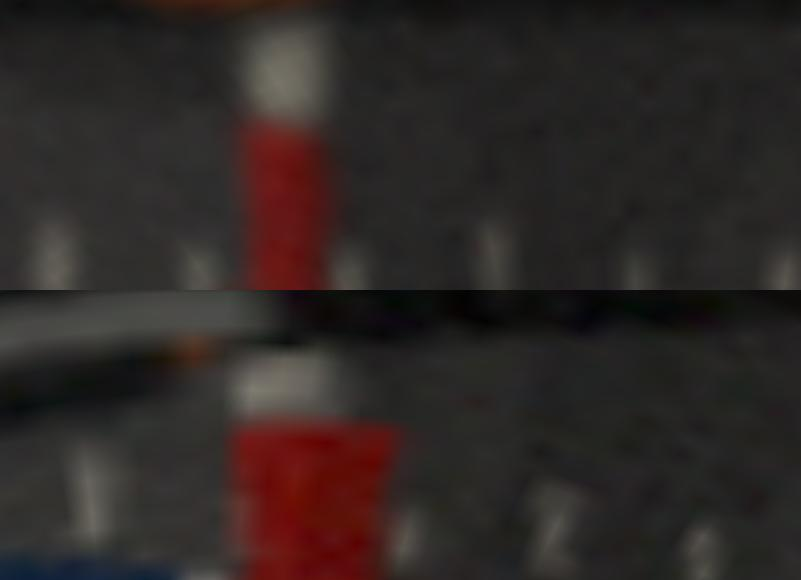

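In both unwrapped views the pointer lies over the marker, with shared left edges at about 240 and 235. Now I'll let go, back off, lift and check.

```bash

python3 -m jog '[{"x":0.3,"y":0,"z":0,"spin":0,"grip":1},{"x":0.6,"y":0,"z":0,"spin":0,"grip":1},{"x":0.6,"y":0,"z":0,"spin":0,"grip":1},{"x":0,"y":0,"z":-1.5,"spin":0,"grip":1},{"x":0,"y":0,"z":-3,"spin":0,"grip":1},{"x":0,"y":0,"z":-3,"spin":0,"grip":1},{"x":0,"y":0,"z":-3,"spin":0,"grip":1},{"x":0,"y":0,"z":-3,"spin":0,"grip":1},{"x":0,"y":0,"z":-3,"spin":0,"grip":1},{"x":0,"y":0,"z":0,"spin":0,"grip":1},{"x":0,"y":0,"z":0,"spin":0,"grip":1}]'
python3 meas.py
python3 - <<'E'
from h import *
g=lambda i:cv2.resize(i,(400,300),interpolation=cv2.INTER_CUBIC)
a=grab_frame("scene")["pixels"];b=grab_frame("side")["pixels"]
cv2.imwrite("pics/fin.png",np.vstack([np.hstack([g(a),g(b)]),np.hstack([g(a[165:255,260:380]),g(b[175:265,230:350])])]))
E
```

```text
clock: 19.22
eef_pos: [564.4, 148.1, 334.9]
tcp_rot: [3.138, 0.001, 2.088]
contact_force: [-0.3, 0.5, 0.2]
opening: -0.004
grasp_force: 0.0
t 19.32 pos [563.2 147.7 332.1] rpy [-3.14  -0.     2.088] open 0.0
polar about axis: r 73.4 ang 1.046
force tool [ 0.33 -0.29  0.07]
shift cm now-axes [-1.56  0.07 16.4 ] after-spin axes [-1.56  0.06 16.4 ] spin -0.007
pointer 0.5189 peak 47.0 | red 0.5188
pointer 0.5157 peak 42.0 | red 0.5464
```

View pics/fin.png

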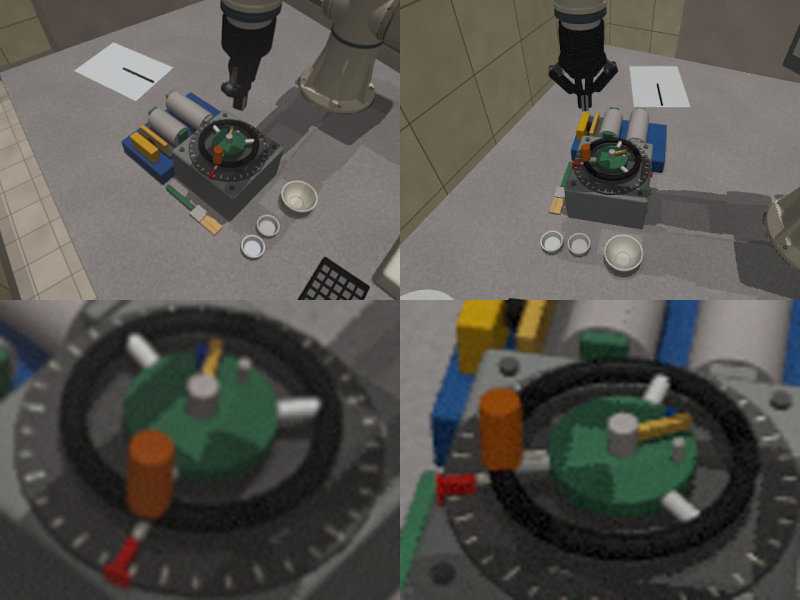

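The final picture shows the pointer end to end with the red marker, at (140,535) in the scene crop. The brass arm is against the blue peg, the arm is clear, and the tins, dish and brush have not moved.

```bash
python3 -c "
from rig import *
print(sign_off())"
```

```text
the job is handed in; nothing more can be done
None
```

The seed mill is set to its red marker and handed in: I leaned on the open stop at about 15 N for about half a second, then brought the pointer back clockwise onto the marker with the brass arm against the blue peg. The arm is clear and the tins, dish and brush are where they were.

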